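# Load-test the cell on the bench tester and reject it

## Task

Test the battery cell in the tester: swing the sprung lever over to its stop without forcing it, hold it there for about a second and let it go so that it springs fully back. The cell is a reject: then put it in the plain tray, not the one with a partition, and leave everything else where it is.

Things in the scene. Friction and masses are not known exactly. Their poses are not given: they have to be found in the camera images.
- test_lever (a joint): Turn of the tester's spring-return lever about a vertical axis, rad: 0 at rest (where it always starts), 1.0 at its stop. It grows clockwise seen from above. The spring pulls back with 0.1 N m at rest and 0.3 N m at the stop (2 to 5 N at the grip post); let go, it is back within half a second.
- tester: The cell tester, fixed on the bench: a grey enclosure 120 (x) x 220 (y) x 45 mm. Origin at the centre of its underside, x to its back, y to its left, z up; its front faces the robot. Lever on the right half, cell cradle on the left half, and a flush dial at the back whose needle only follows the lever.
- lever_axis (a point): Point on the lever's axis of rotation, on the tester's top face, 45 mm above the bench; axes as the tester's. From here the lever points to direction (-cos 0.5, -sin 0.5) in these axes at rest (front, right) and to (-cos 0.5, +sin 0.5) at the stop (front, left), so its grip post is pushed to the left.
- lever_post (a point): Centre of the upright grip post at the end of the black lever: the lever is an arm 11 mm wide from the axis to a round post of 16 mm diameter, 58 mm from the axis. This point lies 31 mm above the tester's top face (z up, x from the post to the axis); the post reaches 17 mm above and below it, the arm from 17 to 5 mm below it; under them are 14 mm of open air.
- cell_mid (a point): Centre of the cell to be tested, a brown cylinder with a pale end, 14 mm in diameter, 50 mm long along its y, 23 g. It lies loose in the tester's cradle.
- cradle (a point): Where the cell's centre lies in the cradle (axes as the tester's, the cell along y): 66 mm above the bench, 21 mm above the tester's top. The cell rests on two thin rails, 11 mm wide together, so it is clear on both long sides and can be gripped across and lifted straight out. End plates 10 mm wide, 18 mm high above the tester's top, stand 28 mm from the centre beyond the cell's ends.
- plain_tray: The plain open metal tray without a partition, fixed: 120 (x) x 100 (y) x 45 mm, walls and floor 3 mm. Origin at the centre of its underside, z up.
- divided_tray: The open metal tray of the same size with one partition across its middle; it holds another cell, and is fixed. Origin at the centre of its underside.
- stock_cell: The other cell, black with a pale end, same size, lying in the divided tray; to be left there. Origin on its underside.
- screw_tin: Round clear lidded tin, 62 mm in diameter, 28 mm high, a bystander; origin at the centre of its underside.
- solder_spool: Spool of solder, 58 mm in diameter, 52 mm high, a bystander; origin at the centre of its underside.
- carton: Small carton 45 x 62 x 28 mm, a bystander; origin at the centre of its underside.
- connector: White connector housing 24 x 36 x 33 mm, a bystander; origin at the centre of its underside.

How it is judged (in metres and radians):
On the way, in this order (a step that is already met when the one before it is completed fails the run):
1. the lever is held at its stop (turned more than 0.93 of 1.0 rad) for half a second with the cell in the cradle (value of joint test_lever above 0.93 rad and distance between cell_mid and cradle below 0.008 m), for 0.5 s.
2. the lever is let go, untouched and back at rest (under 0.06 rad), with the cell still in the cradle (value of joint test_lever below 0.06 rad and contact force between test_lever and anything else below 0.5 N and distance between cell_mid and cradle below 0.008 m), for 0.2 s.
At the end, for the whole second after the job is handed in: The tested cell lies at rest, released, inside the plain tray (its centre within the walls and below the 45 mm rim), and the lever is back at rest (under 0.06 rad) (x of cell_mid in the frame of plain_tray between -0.057 and 0.057 m and y of cell_mid in the frame of plain_tray between -0.047 and 0.047 m and height (world z) of cell_mid below 0.045 m and linear speed of cell below 0.02 m/s and value of joint test_lever below 0.06 rad); the robot touches nothing.
It fails at once if the lever is forced with more than 40 N (contact force between test_lever and anything else above 40 N).
It fails at once if the other cell leaves the divided tray (horizontal distance between stock_cell and divided_tray above 0.08 m).
It fails at once if a bystander (tin, spool, carton or connector) is moved more than 20 mm (distance of any of screw_tin, solder_spool, carton, connector from where it was at the start of the episode above 0.02 m).
It also fails if it takes over 62 s, if anything falls off the work surface, if the arm or the gripper's body presses on something with over 40 N, if the wrist force passes 120 N, or if a joint passes its speed limit or range.

## Robot

A 7-joint arm with a two-finger parallel gripper is mounted at the origin on the work surface; the furniture and walls round the work are solid. World frame = base frame: x ahead of the robot, y to its left, z up, the work surface at z = 0. Lengths are in mm, angles in rad, forces in N, time in s.
With the tool pointing down it reaches from about 400 to 875 mm from the base axis. Payload 4.4 kg.
Tool frame: the origin (TCP) lies on the centre line of the jaws, within the pads' length; the fingertips stand 25 mm ahead of it and the grasp point (between the pads) lies 6 mm ahead of it (ctrl.finger_overhang is the distance from the TCP to the fingertips, in mm); z points along the fingers, y is the line along which they close (so a half turn about z gives the same grasp; the last joint's range is limited). The gripper opens to 85 mm and grips with 20 to 120 N. Pads are 22 mm wide; open, the fingers measure 114 mm over their backs; the gripper's body (76 mm by 85 mm) begins 54 mm behind the grasp point. The pads swing forward as they close: fully open they stand 13 mm farther back than shut.
Start: joints at [-1.235, 0.628, 0.038, 1.517, -0.027, 0.996, -0.02], TCP at [254.178, 598.257, 256.313] pointing down, gripper open.
Joint ranges: [-3.06, 3.06], [-0.37, 2.12], [-1.25, 1.32], [0.18, 2.47], [-1.1, 4.24], [0.23, 1.98], [-2.94, 2.94]. Speed limits (rad/s): [2.57, 2.57, 3.14, 3.14, 3.14, 3.14, 3.14].

## Interface

Orientations are given as [roll, pitch, yaw] about the fixed x, y, z axes, in that order (R = Rz(yaw) Ry(pitch) Rx(roll)).
In Python, from cell import ctrl gives the robot as it stands. The module is installed in compiled form; this text tells all that it offers.
- The arm moves only by the tool play_rows, never from a script. Its argument "targets" is a list of rows, each a list of 5 numbers: the closure, from 0 (fully open) to 1 (shut), then the shift along the tool's x, y, z in cm, then the turn about the tool's z in degrees. In form: [[gripper, dx, dy, dz, spin], ...]. A call has 1 to 10 rows; each row is the pose to reach, as a shift and turn from the pose commanded when the call began, along the tool's axes at that moment; what a row does not reach only later rows make up. A row lasts 1/10 s, in which the tool goes at most 50 mm and 8.59 degrees, less where a joint would pass 70% of its speed; a pose out of reach is approached as far as the arm can. A call with a gripper value outside its range is refused whole. The fingers move at their own pace and stop on an object; the grip force is fixed at half the most. Time passes only in rows, so rows that repeat a pose let the fingers close. It gives the time, the measured TCP pose, the force, the opening and the grip force at its end, in the units of the state.
- ctrl.read_state(): the state, without advancing time (a new reading comes with each control period).
- ctrl.get_image(name): name is "scene" or "top"; returns (picture, depth): 480x640x3 uint8, red, green, blue; 480x640 float32, mm along the optical axis (not along the pixel's ray), 0 where there is no reading.
- ctrl.calibration(name): a dict with "vfov" (degrees; the focal length in pixels is half the picture's height over the tangent of half this angle, whatever the lens; pixels are square), "cx", "cy" (the principal point, pixels), "k1" (the pictures are not rectified: a ray, as slopes to the right and down, at radius r is drawn at 1 + k1 r^2 times it, then the intrinsics apply), "extrinsics" (4x4, takes a point from camera to world coordinates). Camera axes: x right, y down, z forward; pixel columns grow to the right and rows downward; lengths in mm; the calibration is good to about 2 mm. A picture is of the moment at which its call begins. calibration takes no time and is no camera call.
- ctrl.finish_job(): hands the job in; it is judged then, once.
Trained networks look in the newest picture that a camera, given by its name, has taken for a name from the list of things; names that differ only in an ending like _2 or _b are one class to them, and where a whole thing is asked for, a point or a joint stands for the part that bears it (a point fixed in the world has none). Each returns a list of dicts, best first, with "confidence" (0 to 1); they miss things now and then, are a little off and sometimes report something else, mostly with a low value. They report only what shows in the picture. A call takes as long as a camera call.
- ctrl.search_frame(camera, name): "bbox" ([left, top, right, bottom] in pixels, round what is visible of it).
- ctrl.trace(camera, name): "pixels" (480x640 bool, what is visible of it) and "bbox" ([left, top, right, bottom] in pixels, round what is visible of it).
The state is a dict: "clock": time; "qpos": joint angles; "qd": joint speeds; "tau": joint torques, N m; "eef_pos": TCP position; "tool_rot": TCP orientation; "force": force on the tool from outside, world axes, zero at the start; "torque": the same for the moment, N m; "width": finger opening in mm; "gripper_force": force on a finger pad.
Only numpy, scipy, OpenCV 4.12 (cv2) and the standard library are available. Lean on these libraries where they do the work, as an engineer would, in place of code of your own. Each camera call takes 0.05 s, during which the arm holds its last target. There are 200 camera calls.

## Working session

There is one attempt and no reset: what is moved stays moved. The work goes in short steps, Python scripts to look and compute and a tool call to move; the robot and the scene stay as the last step left them, time stands still between calls to the robot, and variables do not carry over. Pictures are saved under pics/ and viewed, at most 10 in all, crops included, and the job is handed in when it is done.

Besides the shell and the picture viewer there is one more tool, called after "Request:" as name(argument=value, ...), one argument or row to a line, values as JSON. play_rows: Moves the arm, as the interface text tells. Its arguments: {"type":"object","properties":{"targets":{"type":"array"}},"required":["targets"]}

```bash
mkdir -p pics; cat > h.py <<'E'
import numpy as np, cv2
from cell import ctrl
def cloud(cam,depth):
    c=ctrl.calibration(cam); f=240/np.tan(np.radians(c["vfov"])/2)
    K=np.array([[f,0,c["cx"]],[0,f,c["cy"]],[0,0,1.]])
    v,u=np.mgrid[0:480,0:640].astype(float)
    p=cv2.undistortPoints(np.stack([u.ravel(),v.ravel()],1)[:,None],K,np.array([c["k1"],0,0,0,0.]))[:,0]
    P=np.c_[p,np.ones(len(p))]*depth.reshape(-1,1)
    T=np.array(c["extrinsics"]); return (P@T[:3,:3].T+T[:3,3]).reshape(480,640,3)
E
python3 - <<'E'
from h import *
s=ctrl.read_state(); print({k:np.round(s[k],3).tolist() for k in("clock","eef_pos","tool_rot","width","force")})
for cam in("top","scene"):
    im,d=ctrl.get_image(cam); cv2.imwrite(f"pics/{cam}0.png",im[:,:,::-1]); W=cloud(cam,d); np.save(cam+"0.npy",W)
    print(cam,np.round(ctrl.calibration(cam)["extrinsics"],2).tolist())
    for n in("tester","lever_post","cell_mid","plain_tray","divided_tray","stock_cell","screw_tin","solder_spool","carton","connector"):
        for r in ctrl.trace(cam,n)[:2]:
            m=r["pixels"]&(d>0); P=W[m]
            if len(P): 
                rect=cv2.minAreaRect(P[:,:2].astype(np.float32)); print(n,round(r["confidence"],2),np.round(r["bbox"]).tolist(),"med",np.median(P,0).round(),"lo",np.percentile(P,2,0).round(),"hi",np.percentile(P,98,0).round(),"rect",np.round(rect[0]),np.round(rect[1]),round(rect[2]))
E
```

```text
{'clock': 0.0, 'eef_pos': [253.938, 597.702, 255.386], 'tool_rot': [-3.14, 0.0, 2.74], 'width': 85.458, 'force': [0.18, 0.265, -0.12]}
top [[0.02, -0.99, 0.11, 367.61], [-1.0, -0.02, 0.01, 23.32], [-0.0, -0.11, -0.99, 1378.28], [0.0, 0.0, 0.0, 1.0]]
tester 0.68 [309.0, 235.0, 398.0, 296.0] med [458. -64.  45.] lo [ 390. -164.   38.] hi [523.  45.  76.] rect [495. -70.] [229. 199.] 78
cell_mid 0.49 [320.0, 261.0, 340.0, 272.0] med [451.  -2.  71.] lo [442. -23.  42.] hi [461.  22.  77.] rect [452.  -1.] [49. 17.] 78
plain_tray 0.63 [172.0, 229.0, 213.0, 274.0] med [487. 375.   4.] lo [428. 320.  -3.] hi [544. 419.  46.] rect [485. 370.] [120. 102.] 1
plain_tray 0.26 [368.0, 250.0, 385.0, 281.0] med [ 464. -124.   74.] lo [ 420. -138.   43.] hi [ 493. -104.   95.] rect [ 457. -126.] [79. 27.] 24
divided_tray 0.74 [306.0, 234.0, 397.0, 295.0] med [458. -63.  45.] lo [ 390. -165.   36.] hi [525.  45.  76.] rect [461. -63.] [228. 129.] 79
divided_tray 0.71 [424.0, 277.0, 475.0, 329.0] med [ 361. -336.    5.] lo [ 301. -386.   -3.] hi [ 419. -273.   47.] rect [ 361. -329.] [120. 102.] 13
s
[... 2245 characters left out ...]
older_spool 0.88 [408.0, 242.0, 436.0, 278.0] med [ 675. -126.   40.] lo [ 661. -144.    3.] hi [711. -92.  56.] rect [715. -99.] [126.  57.] 34
carton 0.6 [373.0, 237.0, 401.0, 262.0] med [671. -30.  27.] lo [659. -56.   3.] hi [703.   4.  32.] rect [724.  -6.] [159.  72.] 24
carton 0.26 [345.0, 276.0, 365.0, 304.0] med [ 468. -128.   74.] lo [ 418. -142.   51.] hi [ 491. -106.   94.] rect [ 459. -128.] [80. 33.] 34
connector 0.52 [302.0, 213.0, 310.0, 225.0] med [613. 208.  19.] lo [603. 199.   3.] hi [646. 237.  35.] rect [638. 231.] [85. 27.] 44
connector 0.19 [384.0, 377.0, 405.0, 407.0] med [ 360. -308.   16.] lo [ 337. -315.    3.] hi [ 396. -293.   20.] rect [ 367. -303.] [65. 20.] 8
```

```bash
python3 - <<'E'
from h import *
for cam in("top","scene"):
    W=np.load(cam+"0.npy"); x,y,z=W[...,0],W[...,1],W[...,2]
    reg=(abs(x-450)<90)&(abs(y+62)<130)
    def show(n,m):
        P=W[m][:,:2].astype(np.float32); r=cv2.minAreaRect(P); print(cam,n,len(P),P.mean(0).round(1),np.round(r[0],1),np.round(r[1],1),round(r[2],1),"z",np.median(W[m][:,2]).round(1))
    show("post",reg&(y<-80)&(z>88)&(z<105))
    show("arm",reg&(y<-80)&(z>60)&(z<80))
    show("top",reg&(z>40)&(z<50))
    show("cell",reg&(y>-50)&(z>68)&(z<90))
    im=cv2.imread(f"pics/{cam}0.png"); c=im[200:340,270:430] if cam=="top" else im[230:350,260:420]
    cv2.imwrite(f"pics/{cam}0c.png",cv2.resize(c,None,fx=4,fy=4,interpolation=2))
a=cv2.imread("pics/top0c.png");b=cv2.imread("pics/scene0c.png")
o=np.zeros((560,1280,3),np.uint8);o[:,:640]=a;o[:480,640:]=b
cv2.imwrite("pics/both.png",cv2.resize(o,(800,350)))
E
```

```text
top post 28 [ 425.6 -133.8] [ 426.3 -133.7] [13.3 12.9] 4.4 z 93.4
top arm 170 [ 467.9 -119.7] [ 458.2 -126.6] [80.1 28.4] 23.6 z 73.2
top top 3061 [456.3 -59.1] [457.1 -60.4] [219.8 119.8] 78.6 z 44.8
top cell 89 [450.9  -0. ] [451.7   2.6] [56.3 13.4] 79.0 z 71.8
scene post 50 [ 423.7 -135.9] [ 424.7 -135. ] [13.6 14.1] 5.0 z 93.6
scene arm 320 [ 460.1 -126.4] [ 456. -123.] [81.3 28.1] 10.7 z 73.0
scene top 3428 [445.8 -74.2] [455.5 -62.3] [220.  121.2] 78.4 z 46.0
scene cell 106 [447.4  -3.3] [448.5  -1.3] [49.2 13.6] 82.0 z 72.9
```

View pics/both.png

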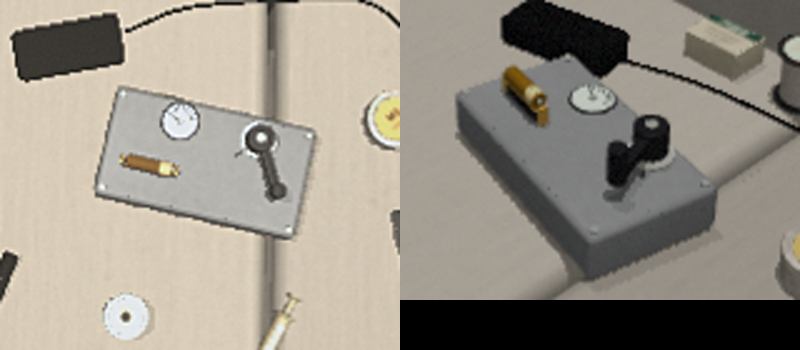

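View pics/scene0.png

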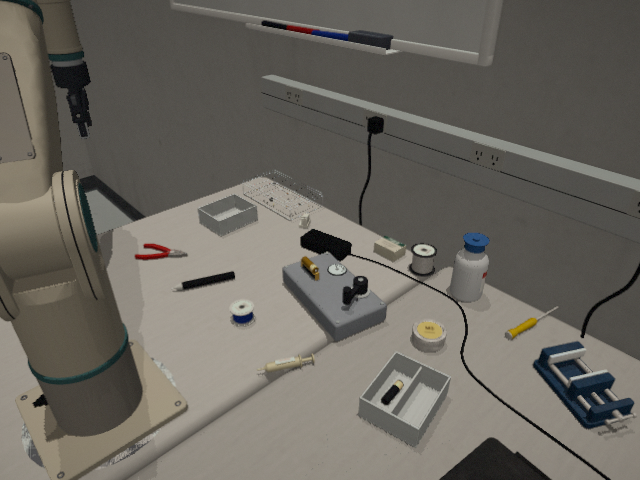

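Request:
play_rows(
  targets=[
    [1,-9,-7,0,20],
    [1,-18,-14,0,40],
    [1,-27,-21,0,60],
    [1,-36.3,-27.8,0,78.4],
    [1,-36.3,-27.8,0,78.4],
    [1,-36.3,-27.8,0,78.4],
    [1,-36.3,-27.8,0,78.4],
    [1,-36.3,-27.8,0,78.4],
    [1,-36.3,-27.8,0,78.4],
    [1,-36.3,-27.8,0,78.4],
  ],
)

```text
clock: 2.1
eef_pos: [482.9, 193.5, 257.1]
tool_rot: [3.137, 0.002, 1.358]
force: [-0.4, -0.8, -0.6]
width: 0.5
gripper_force: 0.0
```

Request:
play_rows(
  targets=[
    [1,-5,0.1,0,0],
    [1,-10,0.2,0,0],
    [1,-15,0.3,0,0],
    [1,-20,0.4,0,0],
    [1,-25,0.5,0,0],
    [1,-30,0.6,0,0],
    [1,-35,0.6,2,0],
    [1,-36.6,0.6,6,0],
    [1,-36.6,0.6,10,0],
    [1,-36.6,0.6,10,0],
  ],
)

```text
clock: 3.1
eef_pos: [410.1, -158.8, 153.0]
tool_rot: [-3.133, -0.001, 1.37]
force: [-1.3, 0.8, 0.5]
width: 0.2
gripper_force: 0.0
```

```bash
python3 - <<'E'
from h import *
im,d=ctrl.get_image("scene"); s=ctrl.read_state(); print(s["eef_pos"],s["tool_rot"],s["force"])
a=cv2.resize(im[180:360,240:440],None,fx=4,fy=4,interpolation=2)
cv2.imwrite("pics/s1.png",cv2.resize(a,(660,594))[:,:,::-1])
E
```

```text
[ 411.56139154 -158.92776752  155.0931558 ] [-3.13649915e+00 -9.82646656e-04  1.37103494e+00] [ 1.12315301 -0.57417457  0.56451548]
```

View pics/s1.png

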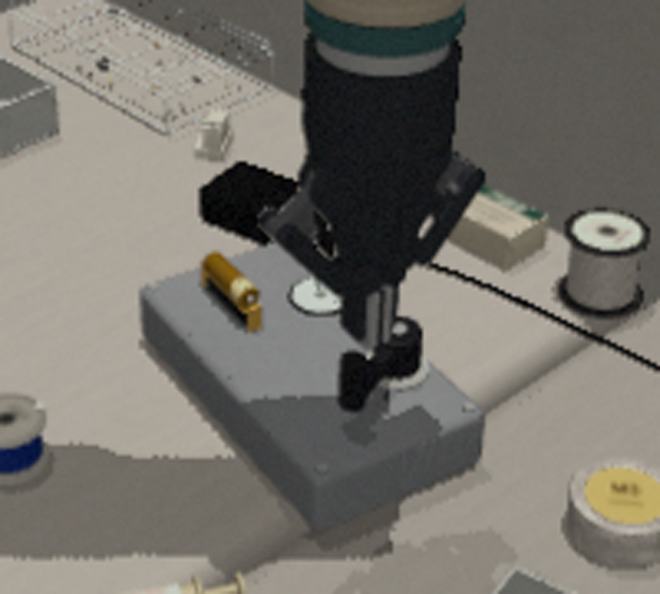

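Request:
play_rows(
  targets=[
    [1,-0.7,0.5,0,0],
    [1,-0.7,0.5,2,0],
    [1,-0.7,0.5,4,0],
    [1,-0.7,0.5,5.5,0],
    [1,-0.7,0.5,5.5,0],
    [1,-0.7,0.5,5.5,0],
  ],
)

```text
clock: 3.75
eef_pos: [418.0, -167.7, 102.8]
tool_rot: [3.139, 0.0, 1.372]
force: [0.6, 0.3, -0.7]
width: 0.3
gripper_force: 0.0
```

Request:
play_rows(
  targets=[
    [1,1,0,0,0],
    [1,1.5,0,0,0],
    [1,2,0,0,0],
    [1,2.5,0,0,0],
    [1,3,0,0,0],
    [1,3.5,0,0,0],
    [1,4,0,0,0],
    [1,4.5,0,0,0],
    [1,5,0,0,0],
    [1,5.5,0,0,0],
  ],
)

```text
clock: 4.75
eef_pos: [425.9, -113.7, 101.4]
tool_rot: [-3.14, 0.001, 1.371]
force: [-3.7, -4.2, 1.6]
width: 0.2
gripper_force: 2.2
```

```bash
cat > look.py <<'E'
from h import *
import sys
im,d=ctrl.get_image("scene"); s=ctrl.read_state(); print(s["clock"],s["eef_pos"],s["tool_rot"],s["force"],s["torque"])
W=cloud("scene",d);x,y,z=W[...,0],W[...,1],W[...,2]
for n in("lever_post","cell_mid"):
    for r in ctrl.trace("scene",n)[:1]: 
        P=W[r["pixels"]&(d>0)]; print(n,r["confidence"],r["bbox"],np.median(P,0),np.percentile(P,3,0),np.percentile(P,97,0))
cv2.imwrite(sys.argv[1],cv2.resize(im[220:340,260:420],None,fx=4,fy=4,interpolation=2)[:,:,::-1])
E
python3 look.py pics/s2.png
```

```text
4.8 [ 426.24920241 -112.78860731  101.40827823] [-3.13977988e+00  4.34380225e-04  1.37190527e+00] [-3.77447546 -1.68300524  1.32720419] [-0.68061355  0.7516517   0.04565184]
lever_post 0.35 [299.0, 215.3, 309.2, 227.4] [612.29984758 207.37242744  17.800353  ] [604.44228292 198.11416501   4.12175189] [633.83474448 221.66018917  34.35109023]
```

View pics/s2.png

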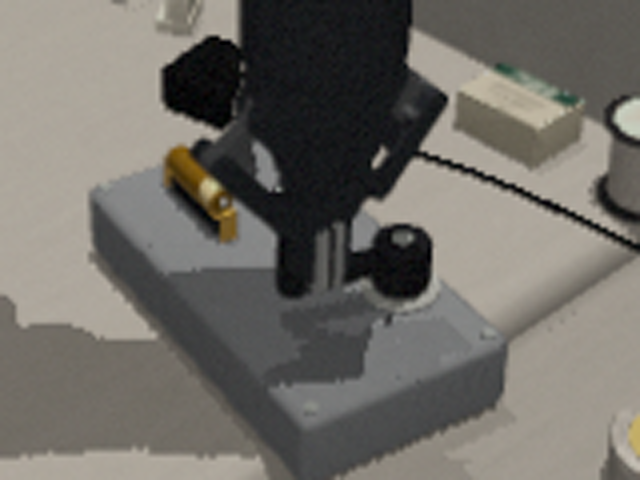

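Request:
play_rows(
  targets=[
    [1,0.4,0,0,0],
    [1,0.8,0,0,0],
    [1,1.1,0,0,0],
    [1,1.1,0,0,0],
  ],
)

```text
clock: 5.3
eef_pos: [430.1, -103.3, 101.4]
tool_rot: [3.14, 0.001, 1.371]
force: [-1.6, -5.0, 0.6]
width: -0.2
gripper_force: 2.5
```

Request:
play_rows(
  targets=[
    [1,0.2,0,0,0],
    [1,0.2,0,0,0],
  ],
)

```text
clock: 5.5
eef_pos: [430.9, -101.7, 101.5]
tool_rot: [3.139, 0.001, 1.371]
force: [-0.9, -5.6, -0.7]
width: -0.1
gripper_force: 2.7
```

Request:
play_rows(
  targets=[
    [1,0.2,0,0,0],
    [1,0.2,0,0,0],
  ],
)

```text
clock: 5.7
eef_pos: [431.7, -100.1, 101.5]
tool_rot: [3.138, 0.002, 1.37]
force: [0.5, -6.2, -1.5]
width: -0.1
gripper_force: 3.0
```

Request:
play_rows(
  targets=[
    [1,0.2,0,0,0],
    [1,0.2,0,0,0],
  ],
)

```text
clock: 5.9
eef_pos: [432.6, -98.6, 101.5]
tool_rot: [3.137, 0.002, 1.37]
force: [0.6, -6.3, -2.2]
width: -0.0
gripper_force: 3.3
```

Request:
play_rows(
  targets=[
    [1,0.15,0,0,0],
    [1,0.15,0,0,0],
  ],
)

```text
clock: 6.1
eef_pos: [432.9, -97.9, 101.6]
tool_rot: [3.136, 0.003, 1.369]
force: [0.9, -8.2, -3.8]
width: 0.0
gripper_force: 4.1
```

Request:
play_rows(
  targets=[
    [1,0.15,0,0,0],
    [1,0.15,0,0,0],
  ],
)

```text
clock: 6.3
eef_pos: [433.0, -97.7, 101.6]
tool_rot: [3.136, 0.005, 1.368]
force: [1.1, -11.7, -3.3]
width: 0.5
gripper_force: 5.7
```

```bash
python3 look.py pics/s3.png; python3 - <<'E'
from h import *
im,d=ctrl.get_image("top"); W=cloud("top",d)
cv2.imwrite("pics/t3.png",cv2.resize(im[200:320,290:410],None,fx=4,fy=4,interpolation=2)[:,:,::-1])
a=cv2.imread("pics/s3.png");b=cv2.imread("pics/t3.png");cv2.imwrite("pics/m3.png",cv2.resize(np.hstack([a,b]),(800,343)))
E
```

```text
6.35 [433.01181748 -97.70524006 101.5821191 ] [3.13595212 0.00483235 1.36807224] [  0.44502591 -11.94313     -3.35097026] [-2.52527745  0.10342124 -0.00818279]
lever_post 0.89 [327.0, 276.8, 366.0, 293.0] [ 469.45727353 -116.91008722   69.84764087] [ 430.02484925 -131.44858586   51.1609633 ] [490.77051812 -80.86190195  77.59752491]
cell_mid 0.52 [298.9, 255.9, 317.0, 272.7] [446.19135992  -6.76532682  72.65665374] [440.54168647 -24.47784671  64.53498004] [453.42425665  19.17105304  75.33748964]
```

View pics/m3.png

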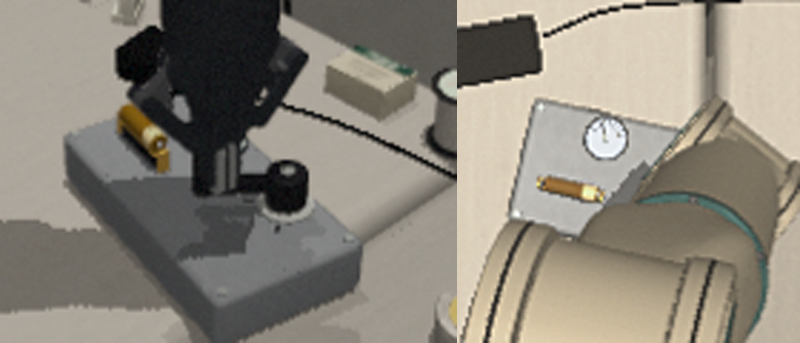

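The lever is at its stop: the tool has stopped moving while the force has risen to about 12 N, at the predicted place. The cell is still in its cradle. Next I hold, then back off.

Request:
play_rows(
  targets=[
    [1,0,0,0,0],
    [1,0,0,0,0],
    [1,0,0,0,0],
    [1,0,0,0,0],
    [1,0,0,0,0],
    [1,0,0,0,0],
    [1,0,0,0,0],
    [1,0,0,0,0],
    [1,0,0,0,0],
  ],
)

```text
clock: 7.4
eef_pos: [433.0, -97.7, 101.6]
tool_rot: [3.136, 0.005, 1.368]
force: [-0.7, -11.7, -3.6]
width: 0.1
gripper_force: 5.7
```

Request:
play_rows(
  targets=[
    [1,-1,0,0,0],
    [1,-3,0,0,0],
    [1,-5,0,0,0],
    [1,-7,0,0,0],
    [1,-9.5,0,0,0],
    [1,-9.5,0,0,0],
    [1,-9.5,0,0,0],
    [1,-9.5,0,0,0],
    [1,-9.5,0,0,0],
    [1,-9.5,0,0,0],
  ],
)

```text
clock: 8.4
eef_pos: [412.8, -186.0, 101.3]
tool_rot: [-3.141, -0.001, 1.373]
force: [-0.3, -1.1, -0.7]
width: -0.0
gripper_force: 0.0
```

```bash
python3 look.py pics/s4.png
```

```text
8.45 [ 412.70515944 -186.23039555  101.2864828 ] [-3.14147708e+00 -3.80042622e-04  1.37272529e+00] [-0.13472075 -0.15335407  0.53832337] [-0.0368947  -0.06566144  0.00209378]
cell_mid 0.52 [300.0, 258.8, 319.0, 276.3] [446.62938692  -8.27402008  72.48304584] [440.5091037  -26.09376912  63.76462386] [453.23518476  18.73232944  75.75162034]
```

Request:
play_rows(
  targets=[
    [1,0,0,-4,0],
    [1,0,0,-8,0],
    [0.5,4,0,-8,0],
    [0,8,0,-8,0],
    [0,12,0,-8,0],
    [0,16,0,-8,0],
    [0,18.9,0,-8,0],
    [0,18.9,0,-6,0],
    [0,18.9,0,-4,0],
    [0,18.9,0,-4,0],
  ],
)

```text
clock: 9.55
eef_pos: [448.4, -1.1, 139.7]
tool_rot: [-3.137, 0.001, 1.372]
force: [-0.1, -0.9, 0.6]
width: 85.5
gripper_force: 0.0
```

```bash
python3 look.py pics/s5.png; python3 - <<'E'
from h import *
im,d=ctrl.get_image("top"); W=cloud("top",d)
for r in ctrl.trace("top","lever_post")[:1]+ctrl.trace("top","plain_tray")[:1]: print(r["confidence"],r["bbox"],np.median(W[r["pixels"]],0))
cv2.imwrite("pics/t5.png",cv2.resize(im[200:320,290:410],None,fx=4,fy=4,interpolation=2)[:,:,::-1])
a=cv2.imread("pics/s5.png");b=cv2.imread("pics/t5.png");cv2.imwrite("pics/m5.png",cv2.resize(np.hstack([a,b]),(800,343)))
E
```

```text
9.6 [449.03565312  -1.60465093 140.70416334] [-3.13900939e+00  5.70517077e-04  1.37146278e+00] [-0.04847016 -0.90600253  0.6951715 ] [ 0.02450995  0.04058537 -0.02635711]
lever_post 0.81 [343.4, 278.5, 365.0, 305.3] [ 466.98848906 -129.17956443   72.55215599] [ 417.96298499 -141.50986636   47.89627853] [ 489.64611824 -101.81029174   94.21024187]
cell_mid 0.41 [299.0, 256.1, 317.5, 272.0] [446.39420994  -5.49323008  72.36253123] [439.74788382 -25.54188138  67.34268128] [454.09625751  20.08115082  75.13671254]
0.46 [369.8, 251.2, 387.6, 278.1] [ 456.94068167 -123.88776093   73.43361657]
0.72 [171.9, 226.3, 212.0, 273.8] [486.65012644 375.55073386   4.7296451 ]
```

View pics/m5.png

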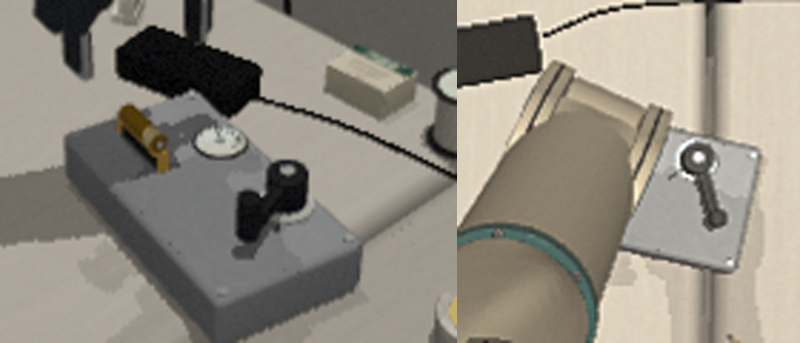

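The lever is back at rest, the cell is still in its cradle, and the open jaws are above it. Next I go down and grip.

Request:
play_rows(
  targets=[
    [0,0,0,2.5,0],
    [0,0,0,5,0],
    [0,0,0,6.4,0],
    [0,0,0,6.4,0],
    [0,0,0,6.4,0],
    [0.6,0,0,6.4,0],
    [0.75,0,0,6.4,0],
    [0.75,0,0,6.4,0],
  ],
)

```text
clock: 10.65
eef_pos: [450.3, -1.6, 77.9]
tool_rot: [3.14, -0.0, 1.372]
force: [-0.8, -0.4, 0.2]
width: 43.8
gripper_force: 0.0
```

Request:
play_rows(
  targets=[
    [0.85,0,0,0,0],
    [1,0,0,0,0],
    [1,0,0,0,0],
    [1,0,0,0,0],
    [1,0,0,0,0],
    [1,0,0,0,0],
  ],
)

```text
clock: 11.25
eef_pos: [450.0, -1.6, 77.6]
tool_rot: [3.141, -0.0, 1.371]
force: [-1.5, 0.4, 5.6]
width: 11.2
gripper_force: 58.9
```

```bash
python3 look.py pics/s6.png
```

```text
11.3 [450.02265214  -1.63829509  77.63957344] [ 3.14128354e+00 -3.47085378e-04  1.37148240e+00] [-0.1831781  -0.79453876  5.25203283] [0.04473127 0.1250668  0.00462929]
lever_post 0.59 [343.3, 275.7, 366.7, 304.0] [ 466.31683065 -128.92421409   73.01005883] [ 418.00936554 -141.80635476   46.00983575] [ 494.35670622 -103.21797777   94.43483807]
```

View pics/s6.png

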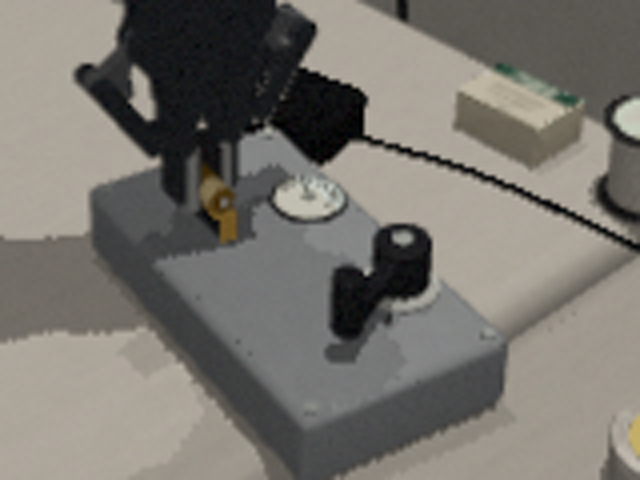

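Request:
play_rows(
  targets=[
    [1,0,0,-0.5,0],
    [1,0,0,-1.5,0],
    [1,0,0,-4,0],
    [1,0,0,-8,0],
    [1,0,0,-12,0],
    [1,0,0,-12,0],
    [1,0,0,-12,0],
  ],
)

```text
clock: 12.1
eef_pos: [450.3, -1.4, 198.5]
tool_rot: [3.139, -0.001, 1.372]
force: [0.4, 0.3, -0.7]
width: 11.3
gripper_force: 58.6
```

```bash
python3 look.py pics/s7.png; python3 -c "
from h import *
s=ctrl.read_state();print(s['width'],s['gripper_force'])
im=ctrl.get_image('scene')[0];cv2.imwrite('pics/s7.png',cv2.resize(im[170:320,230:400],None,fx=3.5,fy=3.5,interpolation=2)[:,:,::-1])"
```

```text
12.15 [449.53826195  -1.30577284 197.54730024] [-3.14152092e+00 -5.14977766e-04  1.37200060e+00] [ 0.79982607 -0.02269248 -1.46904244] [0.00652538 0.01155065 0.01397273]
lever_post 0.62 [339.7, 278.6, 368.2, 303.6] [ 465.45151695 -129.57207916   73.69590274] [ 417.761846   -141.80691044   54.22849296] [ 489.14923751 -108.74907707   94.32549198]
cell_mid 0.21 [283.2, 253.3, 387.7, 341.4] [435.97897679 -94.81881052  45.7252231 ] [ 381.86727059 -174.39714685   12.47425196] [510.46798199  34.54463588  75.77767962]
11.343816078829263 58.578981757164
```

View pics/s7.png

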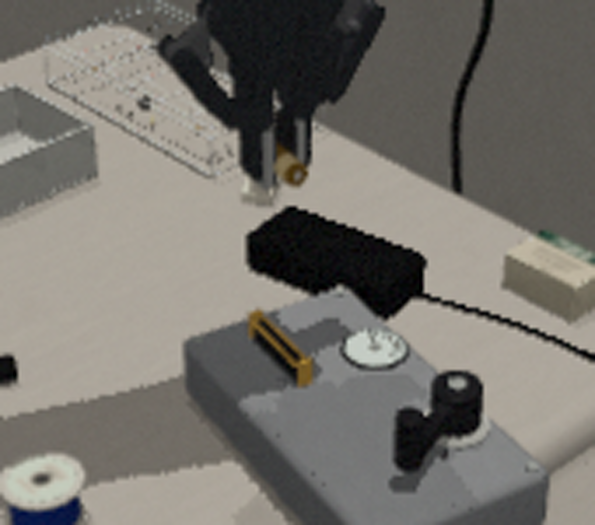

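Request:
play_rows(
  targets=[
    [1,5,-0.5,0,0],
    [1,10,-1,0,0],
    [1,15,-1.6,0,0],
    [1,20,-2.1,0,0],
    [1,25,-2.6,0,0],
    [1,30,-3.2,0,0],
    [1,34,-3.6,0,0],
    [1,37.1,-3.9,0,0],
    [1,37.1,-3.9,6,0],
    [1,37.1,-3.9,9,0],
  ],
)

```text
clock: 13.3
eef_pos: [484.2, 370.9, 104.6]
tool_rot: [-3.141, 0.0, 1.374]
force: [-0.3, 0.3, -0.9]
width: 11.5
gripper_force: 58.5
```

```bash
python3 -c "
from h import *
s=ctrl.read_state();print(s['eef_pos'],s['width'])
im=ctrl.get_image('scene')[0];cv2.imwrite('pics/s8.png',cv2.resize(im[130:270,150:310],None,fx=4,fy=4,interpolation=2)[:,:,::-1])"
```

```text
[484.20350649 370.90896619 104.64915718] 11.47500870216819
```

View pics/s8.png

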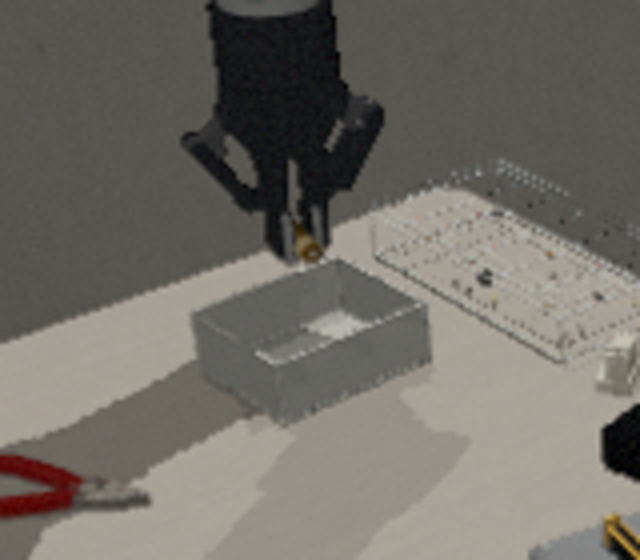

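Request:
play_rows(
  targets=[
    [1,0,0,3,0],
    [1,0,0,6,0],
    [1,0,0,7.1,0],
    [1,0,0,7.1,0],
    [1,0,0,7.1,0],
  ],
)

```text
clock: 13.85
eef_pos: [485.9, 369.7, 37.2]
tool_rot: [3.141, -0.001, 1.371]
force: [0.3, 0.1, 0.8]
width: 11.3
gripper_force: 58.6
```

Request:
play_rows(
  targets=[
    [0.8,0,0,0,0],
    [0.75,0,0,0,0],
    [0.7,0,0,0,0],
    [0.65,0,0,0,0],
    [0.65,0,0,0,0],
    [0.65,0,0,0,0],
    [0.65,0,0,0,0],
  ],
)

```text
clock: 14.55
eef_pos: [485.1, 369.7, 36.3]
tool_rot: [-3.141, 0.0, 1.371]
force: [-0.5, -0.2, 0.7]
width: 29.9
gripper_force: 0.0
```

Request:
play_rows(
  targets=[
    [0.65,0,0,-2,0],
    [0.65,0,0,-5,0],
    [0.65,0,0,-9,0],
    [0.65,0,0,-13,0],
    [0.65,0,0,-17,0],
    [0.65,0,0,-17,0],
    [0.65,0,0,-17,0],
    [0.65,0,0,-17,0],
    [0.65,0,0,-17,0],
    [0.65,0,0,-17,0],
  ],
)

```text
clock: 15.55
eef_pos: [484.7, 369.3, 205.0]
tool_rot: [-3.14, 0.002, 1.371]
force: [-1.0, -0.1, 1.2]
width: 29.5
gripper_force: 0.0
```

```bash
python3 -c "
from h import *
s=ctrl.read_state();print(s['eef_pos'],s['width'],s['force'])
for c in('scene','top'):
    im,d=ctrl.get_image(c);W=cloud(c,d)
    for n in('cell_mid','lever_post'):
        for r in ctrl.trace(c,n)[:2]: print(c,n,r['confidence'],r['bbox'],np.median(W[r['pixels']],0))
    if c=='scene': cv2.imwrite('pics/s9.png',cv2.resize(im[130:350,150:410],None,fx=2.7,fy=2.7,interpolation=2)[:,:,::-1])"
```

```text
[484.65988836 369.29603943 205.03124855] 29.53155998732821 [-0.96871861 -0.12526476  1.17970098]
scene lever_post 0.79 [341.0, 280.2, 368.0, 304.2] [ 466.58777378 -129.37938343   73.41616551]
top lever_post 0.53 [368.9, 248.3, 385.6, 276.9] [ 469.40847135 -123.20385001   73.74269698]
```

View pics/s9.png

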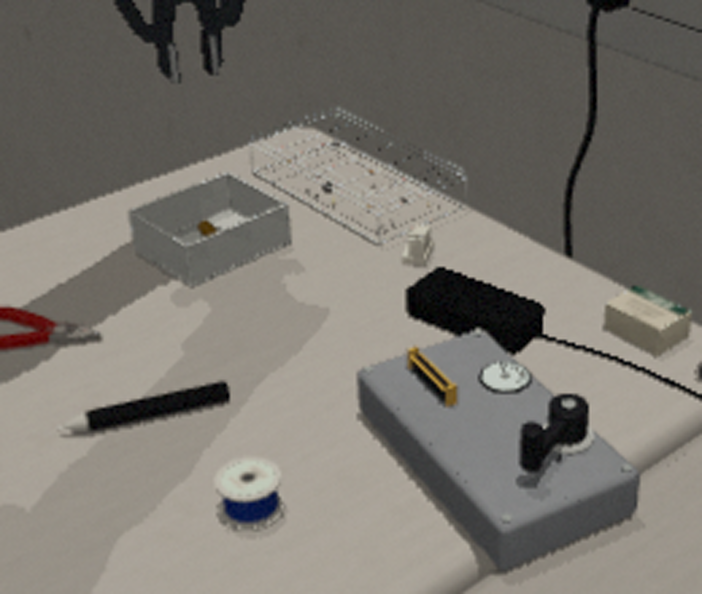

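The cell is in the plain tray (brown at about 207,228) and the lever is at rest. I let it settle for a second and hand in.

Request:
play_rows(
  targets=[
    [0.65,0,0,0,0],
    [0.65,0,0,0,0],
    [0.65,0,0,0,0],
    [0.65,0,0,0,0],
    [0.65,0,0,0,0],
    [0.65,0,0,0,0],
    [0.65,0,0,0,0],
    [0.65,0,0,0,0],
    [0.65,0,0,0,0],
    [0.65,0,0,0,0],
  ],
)

```text
clock: 16.85
eef_pos: [485.2, 369.7, 206.3]
tool_rot: [3.142, -0.0, 1.371]
force: [-0.6, 0.1, 0.1]
width: 29.8
gripper_force: 0.0
```

```bash
python3 -c "
from cell import ctrl
print(ctrl.finish_job())"
```

```text
the job is handed in; nothing more can be done
None
```

I held the lever at its stop for about a second at roughly 12 N and it sprang fully back; the cell is now in the plain tray, and I handed the job in at about 17 s (no verdict was returned).

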